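# Fit the sanding sleeve to the spindle sander

### The job

Slip the wide rust-red sanding sleeve over the upright rubber drum of the small green spindle sander and push it down until it is fully home on the collar, then let go. Do not let it drop down the drum, and leave the slim blue sleeve, which is too narrow for this drum, where it stands.

Things in the scene. Friction and masses are not known exactly. Their poses are not given: they have to be found in the camera images.
- red_sleeve: wide rust-red sanding sleeve, a plain rigid tube open at both ends with a cardboard-brown inside, standing upright on the bench: outer diameter 52 mm, bore 46 mm, length 80 mm, about 80 g, either end may go down. Origin on its axis in the plane of its lower end; its z axis runs along the tube (up). It slides freely on the drum.
- red_sleeve_centre (a point): centre of the rust-red sleeve: on its axis, half-way up, 40 mm from either end; z axis along the tube
- blue_sleeve_centre (a point): centre of the slim dark blue sanding sleeve that stands upright on the bench and is to be left alone (outer diameter 34 mm, bore 28 mm, length 80 mm): on its axis, half-way up
- spindle_seat (a point): seat of the green bench spindle sander (fixed, 200 x 220 mm, table 84 mm above the bench): centre of the top face of its round steel collar (52 mm diameter, 90 mm above the bench), on the drum's axis, z up. From here the black rubber drum, 38 mm diameter, rises 44 mm, then a steel nose tapers to 16 mm diameter at 60 mm. With the sleeve home its lower end lies on the collar.
Things that resemble listed ones, but are neither listed nor needed, are in the scene too. Leave any yellow look-alike of the red_sleeve alone.

How it is judged:
At the end, for the whole second after the job is handed in: The rust-red sleeve is over the drum, its axis within 10 mm and 10 degrees of the drum's, its lower end within 10 mm of the collar, and it is at rest and released (horizontal distance between red_sleeve_centre and spindle_seat below 0.01 m and z of red_sleeve_centre in the frame of spindle_seat between 0.03 and 0.05 m and angle between the z axis of red_sleeve_centre and the z axis of spindle_seat, either way round below 0.17 rad and linear speed of red_sleeve below 0.02 m/s); the robot touches nothing.
It fails at once if the rust-red sleeve drops down the drum (faster than 0.6 m/s while round it) (horizontal distance between red_sleeve_centre and spindle_seat below 0.015 m and z of red_sleeve_centre in the frame of spindle_seat below 0.095 m and linear speed of red_sleeve above 0.6 m/s).
It fails at once if the blue sleeve is moved by more than 30 mm or knocked over (distance of blue_sleeve_centre from where it was at the start of the episode above 0.03 m).
It also fails if it takes over 35 s, if anything falls off the work surface, if the arm or the gripper's body presses on something with over 40 N, if the wrist force passes 120 N, or if a joint passes its speed limit or range.

### The arm

A 6-joint arm with a two-finger parallel gripper is mounted at the origin on a cart in front of the work surface, level with it; the furniture and walls round the work are solid. World frame = base frame: x ahead of the robot, y to its left, z up, the work surface at z = 0. Lengths are in m, angles in rad, forces in N, time in s.
With the tool pointing down it reaches from about 0.35 to 0.775 m from the base axis. Payload 7.3 kg.
Tool frame: the origin (TCP) lies at the very end of the fingers, on their centre line; the grasp point (between the pads) lies 19 mm behind it (robot.hold_point_z is the distance from the TCP to the grasp point, in m); z points along the fingers, y is the direction in which the jaws open and shut (so a half turn about z gives the same grasp; the last joint's range is limited). The gripper opens to 92 mm and grips with 3 to 60 N. Pads are 19 mm wide; open, the fingers measure 130 mm over their backs; the gripper's body (75 mm by 190 mm) begins 47 mm behind the grasp point.
Start: joints at [-1.27, 0.342, 1.524, -0, 1.275, -0.146], TCP at [0.227, -0.473, 0.227] pointing down, gripper open.
Joint ranges: [-2.53, 2.53], [-0.77, 2.02], [0.04, 2.7], [-1, 4.14], [0.28, 2.66], [-3.11, 3.11]. Speed limits (rad/s): [2.57, 2.57, 3.14, 3.14, 3.14, 3.14].

### API

Orientations are given as [roll, pitch, yaw] about the fixed x, y, z axes, in that order (R = Rz(yaw) Ry(pitch) Rx(roll)).
In Python, from cell import monitor, viewer, robot gives the robot as it stands.
- The arm moves only by the tool move_arm, never from a script. Its argument "deltas" is a list of rows, each an object of numbers: "x", "y", "z": the shift along the tool's x, y, z in m; "wx", "wy", "wz": the turn, a rotation vector about the tool's x, y, z in degrees; "hand": the opening, from 0 (shut) to 1 (fully open). In form: [{"x": .., "y": .., "z": .., "wx": .., "wy": .., "wz": .., "hand": ..}, ...]. A call has 1 to 8 rows; each row is the pose to reach, as a shift and turn from the pose commanded when the call began, along the tool's axes at that moment; what a row does not reach only later rows make up. A row lasts 1/8 s, in which the tool goes at most 62.5 mm and 10.7 degrees, less where a joint would pass 70% of its speed; a pose out of reach is approached as far as the arm can. A call with a gripper value outside its range is refused whole. The fingers move at their own pace and stop on an object; "grip_force" is the grip in N (left out, the last holds). Time passes only in rows, so rows that repeat a pose let the fingers close. It gives the time, the measured TCP pose, the force and the opening at its end, in the units of the state.
- monitor.observe(): the state, without advancing time (a new reading comes with each control period).
- viewer.read_camera(name): name is "scene" or "top" or "wrist"; returns the picture (384x512x3 uint8, red, green, blue); there is no depth.
- viewer.camera_params(name): a dict with "camera_matrix" (3x3 intrinsics, pixels), "k1" (the pictures are not rectified: a ray, as slopes to the right and down, at radius r is drawn at 1 + k1 r^2 times it, then the intrinsics apply), "R" (3x3) and "t" (3): a world point X has camera coordinates R X + t. Camera axes: x right, y down, z forward; pixel columns grow to the right and rows downward; lengths in m; the calibration is good to about 2 mm. A picture is of the moment at which its call begins: read the wrist's pose just before it. camera_params takes no time and is no camera call; for the wrist camera it gives the pose at the moment of the call.
- robot.hand_in(): hands the job in, once; it reports no verdict.
The state is a dict: "time": time; "qpos": joint angles; "qvel": joint speeds; "joint_efforts": joint torques, N m; "tool_pos": TCP position; "tool_rot": TCP orientation; "contact_force": force on the tool from outside, world axes, zero at the start; "torque": the same for the moment, N m; "opening": finger opening in m.
Only numpy, scipy, OpenCV 4.12 (cv2) and the standard library are available. Lean on these libraries where they do the work, as an engineer would, in place of code of your own. Each camera call takes 0.05 s, during which the arm holds its last target. There are 200 camera calls.

## Working session

There is one attempt and no reset: what is moved stays moved. The work goes in short steps, Python scripts to look and compute and a tool call to move; the robot and the scene stay as the last step left them, time stands still between calls to the robot, and variables do not carry over. Pictures are saved under pics/ and viewed, about 8 in all and at most 12, crops included, and the job is handed in when it is done.

Besides the shell and the picture viewer there is one more tool, called after ">>>" as a command line: name --argument value ..., lists and objects as JSON in quotes. move_arm: Moves the arm, as the interface text tells. Its arguments: {"type":"object","properties":{"deltas":{"type":"array","items":{"type":"object","properties":{"x":{"type":"number"},"y":{"type":"number"},"z":{"type":"number"},"wx":{"type":"number"},"wy":{"type":"number"},"wz":{"type":"number"},"hand":{"type":"number"}}}},"grip_force":{"type":"number"}},"required":["deltas"]}

```bash
mkdir -p pics; ls
cat > h.py <<'E'
import numpy as np, cv2
from cell import monitor, viewer, robot
def snap(n,f):
    p=viewer.camera_params(n); im=viewer.read_camera(n); cv2.imwrite('pics/'+f,im[:,:,::-1]); np.savez('pics/'+f+'.npz',K=p['camera_matrix'],k1=p['k1'],R=p['R'],t=p['t']); return im
def ray(f,u,v):
    p=np.load('pics/'+f+'.npz'); K=p['K']; d=cv2.undistortPoints(np.array([[[u,v]]],float),K,np.array([p['k1'],0,0,0],float))[0,0]
    R=p['R']; return -R.T@p['t'], R.T@np.array([*d,1])
def atz(f,u,v,z):
    c,d=ray(f,u,v); return c+d*(z-c[2])/d[2]
def proj(f,X):
    p=np.load('pics/'+f+'.npz'); x=p['R']@np.array(X,float)+p['t']; x=x[:2]/x[2]; x=x*(1+p['k1']*(x@x)); return (p['K']@[*x,1])[:2]
E
python3 - <<'E'
from h import *
a=snap('top','top1.png'); b=snap('scene','sc1.png'); print(monitor.observe())
cv2.imwrite('pics/v1.png',cv2.resize(a[:,:,::-1],(800,600),interpolation=2)); cv2.imwrite('pics/v2.png',cv2.resize(b[:,:,::-1],(800,600),interpolation=2))
for f in('top1.png','sc1.png'):print(ray(f,256,192))
E
```

```text
pics
{'time': 0.1, 'qpos': array([-1.26998608e+00,  3.42669204e-01,  1.52488096e+00, -5.96131970e-06,
        1.27539248e+00, -1.46000466e-01]), 'qvel': array([ 0.00054906, -0.00054753, -0.00350019, -0.0007708 ,  0.00179749,
        0.0002382 ]), 'joint_efforts': array([ 1.45068796e-03, -4.32002378e+01, -2.44695336e+01,  7.18148053e-02,
        5.26445266e-02, -4.82162329e-05]), 'tool_pos': array([ 0.22676375, -0.47312144,  0.22612022]), 'tool_rot': array([-3.14025619e+00, -1.90759920e-04,  4.46812329e-01]), 'contact_force': array([-0.14474462,  0.61821537, -0.37917197]), 'torque': array([ 0.02707877, -0.0094083 ,  0.00806663]), 'opening': 0.09167008181435705}
(array([ 0.46542516, -0.09284148,  0.91520868]), array([ 0.08319189, -0.01948576, -0.99646366]))
(array([0.04499085, 0.56720062, 0.59950784]), array([ 0.47214533, -0.69174292, -0.54642779]))
```

View pics/v1.png

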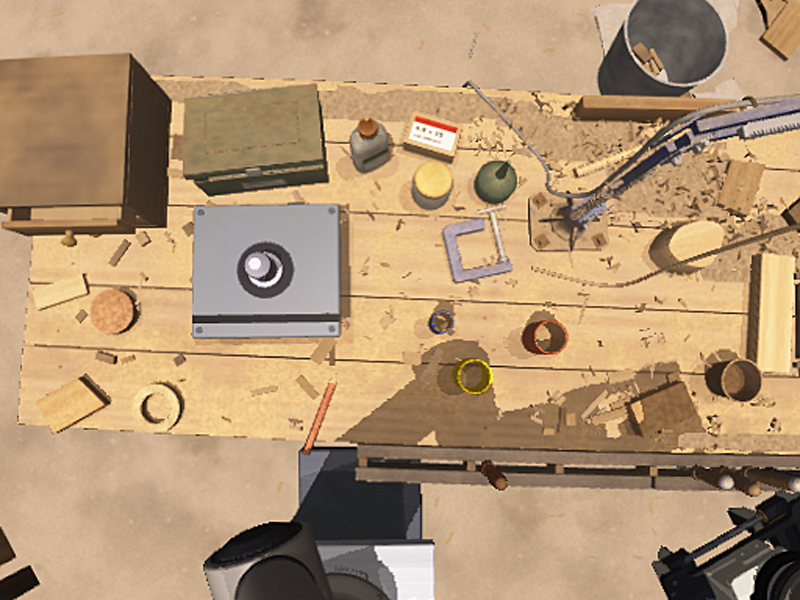

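View pics/v2.png

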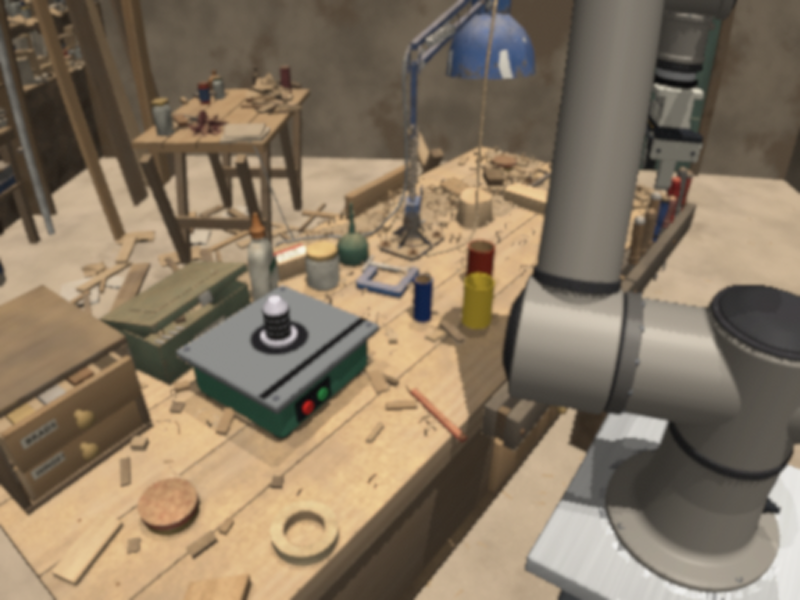

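The top view shows red sleeve (545,337), blue (441,321), yellow (473,376) and drum nose (258,265) in the 800-px picture. In the scene view, red stands behind yellow at (480,258). I'll enlarge crops to measure them.

Run:
```python
from h import *
a=cv2.imread('pics/top1.png')
c=lambda x,y:cv2.resize(a[y:y+50,x:x+66],(792,600),interpolation=cv2.INTER_CUBIC)
A=cv2.resize(a[190:240,316:382],(396,300),interpolation=2);B=cv2.resize(a[145:195,135:201],(396,300),interpolation=2)
s=cv2.imread('pics/sc1.png');C=cv2.resize(s[180:230,140:206],(396,300),interpolation=2);D=cv2.resize(s[150:200,275:341],(396,300),interpolation=2)
cv2.imwrite('pics/v3.png',np.vstack([np.hstack([A,B]),np.hstack([C,D])]))
```

```text
(no output)
```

View pics/v3.png

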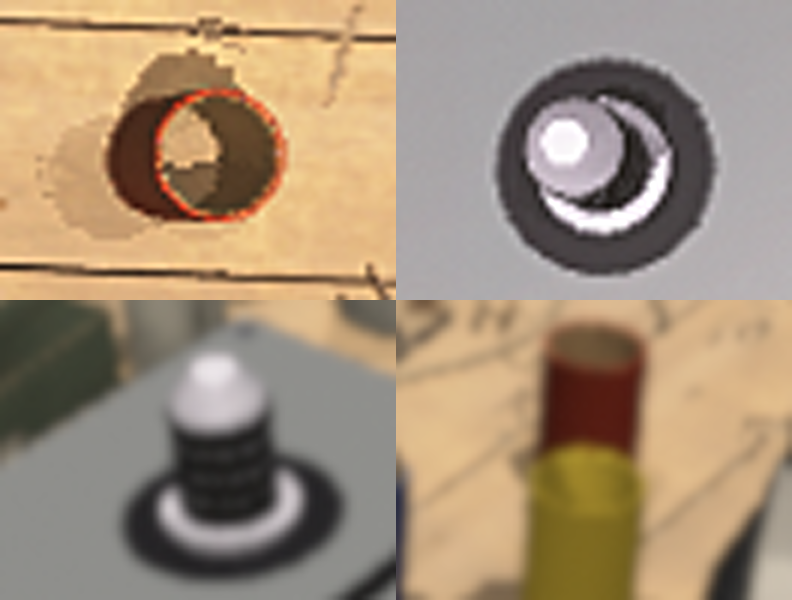

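Run:
```python
from h import *
f='top1.png'
print('red top',atz(f,352.3,215.3,.08))
print('nose',atz(f,162.9,168.3,.15),'collar',atz(f,169.4,172.3,.09),'ring',atz(f,169.5,172.2,.084))
print('blue',atz(f,441*.64,321*.64,.08),'yellow',atz(f,473*.64,376*.64,.08))
for u,v in [(591,347)]: print('red sc',atz('sc1.png',275+195/6-.5,150+46/6-.5,.08))
print('collar sc',atz('sc1.png',140+231/6-.5,180+(503-300)/6-.5,.09),'nosetop sc',atz('sc1.png',140+212/6-.5,180+66/6-.5,.15))
for n,u,v in [('rack',360,447),('rackR',760,455),('lampbase',570,230)]: print(n,atz(f,u*.64,v*.64,.0))
```

```text
red top [ 0.47858422 -0.33305734  0.08      ]
nose [0.58201409 0.0902743  0.15      ] collar [0.58170892 0.08953053 0.09      ] ring [0.58278511 0.09062581 0.084     ]
blue [ 0.50336593 -0.16956751  0.08      ] yellow [ 0.42160648 -0.21567652  0.08      ]
red sc [ 0.47714898 -0.32555553  0.08      ]
collar sc [0.57920412 0.09407642 0.09      ] nosetop sc [0.58056001 0.09327518 0.15      ]
rack [ 0.30625672 -0.04401739  0.        ]
rackR [ 0.27552897 -0.71228276  0.        ]
lampbase [ 0.65597039 -0.3946181   0.        ]
```

>>> move_arm --deltas '[{"x":0.03,"hand":1},{"x":0.075,"y":-0.004},{"x":0.12,"y":-0.008},{"x":0.165,"y":-0.012},{"x":0.21,"y":-0.015},{"x":0.25,"y":-0.02},{"x":0.288,"y":-0.02,"z":0.04},{"x":0.288,"y":-0.02,"z":0.07}]'

```text
schema error: expected keys x, y, z, wx, wy, wz, hand
```

>>> move_arm --deltas '[{"x":0},{"x":0}]'

```text
schema error: expected keys x, y, z, wx, wy, wz, hand
```

Run:
```python
from h import *
o=monitor.observe();print(o['time'],o['tool_pos'],o['tool_rot'],o['contact_force'])
b=snap('wrist','w1.png'); cv2.imwrite('pics/v4.png',b[:,:,::-1])
t=snap('top','top2.png')
T=o['tool_pos']
for n,X in [('tcp',T),('red',(.478,-.331,.08))]: print(n,proj('w1.png',X),proj('top2.png',X))
```

```text
0.1 [ 0.22676375 -0.47312144  0.22612022] [-3.14025619e+00 -1.90759920e-04  4.46812329e-01] [-0.14474462  0.61821537 -0.37917197]
tcp [253.73161698 235.05032801] [446.24038655 342.15879801]
red [ 233.60097391 -111.74750437] [351.43832637 215.56214652]
```

View pics/v4.png

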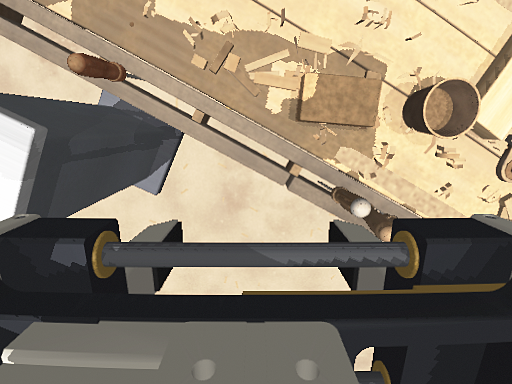

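That wrist picture is from the start pose, because the move was refused: every row needs all the keys. It shows the tool rack and a brown pot at (440,105). I'll resend it with full rows.

>>> move_arm --deltas '[{"x":0.03,"y":0,"z":0,"wx":0,"wy":0,"wz":0,"hand":1},{"x":0.075,"y":-0.004,"z":0,"wx":0,"wy":0,"wz":0,"hand":1},{"x":0.12,"y":-0.008,"z":0,"wx":0,"wy":0,"wz":0,"hand":1},{"x":0.165,"y":-0.012,"z":0,"wx":0,"wy":0,"wz":0,"hand":1},{"x":0.2,"y":-0.015,"z":0,"wx":0,"wy":0,"wz":0,"hand":1},{"x":0.22,"y":-0.018,"z":0.02,"wx":0,"wy":0,"wz":0,"hand":1},{"x":0.228,"y":-0.02,"z":0.05,"wx":0,"wy":0,"wz":0,"hand":1},{"x":0.228,"y":-0.02,"z":0.06,"wx":0,"wy":0,"wz":0,"hand":1}]'

```text
time: 1.2
tool_pos: [0.4235, -0.3557, 0.1649]
tool_rot: [-3.138, 0.001, 0.448]
contact_force: [0.8, 0.8, 0.4]
opening: 0.0916
```

Run:
```python
from h import *
viewer.read_camera('wrist');viewer.read_camera('wrist');viewer.read_camera('wrist')
o=monitor.observe();print(o['time'],o['tool_pos'],o['tool_rot'],o['contact_force'])
b=snap('wrist','w1.png'); cv2.imwrite('pics/v5.png',b[:,:,::-1])
for n,X in [('tcp',o['tool_pos']),('red',(.478,-.331,.08))]: print(n,proj('w1.png',X))
```

```text
1.35 [ 0.42358811 -0.35732069  0.16691149] [-3.14147699e+00  2.11151749e-04  4.46381307e-01] [0.97256846 0.41799808 1.39458513]
tcp [253.71608082 235.04248689]
red [253.84703558 132.98115704]
```

View pics/v5.png

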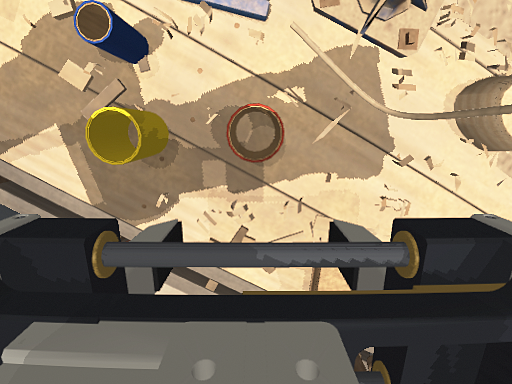

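The red rim is centred at (255,132), within 2 px of the prediction, so it lies 60 mm ahead and about 1 mm along tool y. I'll move above it and descend.

>>> move_arm --deltas '[{"x":0.03,"y":0.0005,"z":0,"wx":0,"wy":0,"wz":0,"hand":1},{"x":0.055,"y":0.001,"z":0.02,"wx":0,"wy":0,"wz":0,"hand":1},{"x":0.06,"y":0.001,"z":0.05,"wx":0,"wy":0,"wz":0,"hand":1},{"x":0.06,"y":0.001,"z":0.08,"wx":0,"wy":0,"wz":0,"hand":1},{"x":0.06,"y":0.001,"z":0.105,"wx":0,"wy":0,"wz":0,"hand":1},{"x":0.06,"y":0.001,"z":0.12,"wx":0,"wy":0,"wz":0,"hand":1},{"x":0.06,"y":0.001,"z":0.125,"wx":0,"wy":0,"wz":0,"hand":1},{"x":0.06,"y":0.001,"z":0.125,"wx":0,"wy":0,"wz":0,"hand":1}]'

```text
time: 2.4
tool_pos: [0.4787, -0.3324, 0.0424]
tool_rot: [3.141, -0.0, 0.447]
contact_force: [-0.3, 0.4, 0.6]
opening: 0.0918
```

>>> move_arm --grip_force 15 --deltas '[{"x":0,"y":0,"z":0,"wx":0,"wy":0,"wz":0,"hand":0.7},{"x":0,"y":0,"z":0,"wx":0,"wy":0,"wz":0,"hand":0.6},{"x":0,"y":0,"z":0,"wx":0,"wy":0,"wz":0,"hand":0.5},{"x":0,"y":0,"z":0,"wx":0,"wy":0,"wz":0,"hand":0.4},{"x":0,"y":0,"z":0,"wx":0,"wy":0,"wz":0,"hand":0.4},{"x":0,"y":0,"z":0,"wx":0,"wy":0,"wz":0,"hand":0.4},{"x":0,"y":0,"z":0,"wx":0,"wy":0,"wz":0,"hand":0.4},{"x":0,"y":0,"z":0,"wx":0,"wy":0,"wz":0,"hand":0.4}]'

```text
time: 3.4
tool_pos: [0.4784, -0.3319, 0.0418]
tool_rot: [3.141, -0.0, 0.447]
contact_force: [0.3, 0.1, 2.5]
opening: 0.0522
```

Gripped: the opening is 52.2 mm. Next I lift straight up and carry.

>>> move_arm --deltas '[{"x":0,"y":0,"z":-0.02,"wx":0,"wy":0,"wz":0,"hand":0.4},{"x":0,"y":0,"z":-0.05,"wx":0,"wy":0,"wz":0,"hand":0.4},{"x":0,"y":0,"z":-0.08,"wx":0,"wy":0,"wz":0,"hand":0.4},{"x":0,"y":0,"z":-0.11,"wx":0,"wy":0,"wz":0,"hand":0.4},{"x":0,"y":0,"z":-0.14,"wx":0,"wy":0,"wz":0,"hand":0.4},{"x":0,"y":0,"z":-0.165,"wx":0,"wy":0,"wz":0,"hand":0.4},{"x":0,"y":0,"z":-0.18,"wx":0,"wy":0,"wz":0,"hand":0.4},{"x":0,"y":0,"z":-0.18,"wx":0,"wy":0,"wz":0,"hand":0.4}]'

```text
time: 4.4
tool_pos: [0.4786, -0.3321, 0.2222]
tool_rot: [3.14, -0.001, 0.447]
contact_force: [0.5, -0.2, -1.5]
opening: 0.0524
```

>>> move_arm --deltas '[{"x":0.02,"y":-0.025,"z":0,"wx":0,"wy":0,"wz":0,"hand":0.4},{"x":0.045,"y":-0.056,"z":0,"wx":0,"wy":0,"wz":0,"hand":0.4},{"x":0.075,"y":-0.092,"z":0,"wx":0,"wy":0,"wz":0,"hand":0.4},{"x":0.105,"y":-0.128,"z":0,"wx":0,"wy":0,"wz":0,"hand":0.4},{"x":0.135,"y":-0.165,"z":0,"wx":0,"wy":0,"wz":0,"hand":0.4},{"x":0.165,"y":-0.202,"z":0,"wx":0,"wy":0,"wz":0,"hand":0.4},{"x":0.195,"y":-0.238,"z":0,"wx":0,"wy":0,"wz":0,"hand":0.4},{"x":0.225,"y":-0.275,"z":0,"wx":0,"wy":0,"wz":0,"hand":0.4}]'

```text
time: 5.4
tool_pos: [0.5621, 0.0149, 0.2201]
tool_rot: [-3.14, 0.002, 0.447]
contact_force: [1.2, -0.4, -0.3]
opening: 0.0524
```

>>> move_arm --deltas '[{"x":0.025,"y":-0.031,"z":0,"wx":0,"wy":0,"wz":0,"hand":0.4},{"x":0.043,"y":-0.053,"z":0,"wx":0,"wy":0,"wz":0,"hand":0.4},{"x":0.051,"y":-0.0625,"z":0,"wx":0,"wy":0,"wz":0,"hand":0.4},{"x":0.051,"y":-0.0625,"z":0,"wx":0,"wy":0,"wz":0,"hand":0.4},{"x":0.051,"y":-0.0625,"z":0,"wx":0,"wy":0,"wz":0,"hand":0.4}]'

```text
time: 6.02
tool_pos: [0.5813, 0.0906, 0.2214]
tool_rot: [3.141, 0.001, 0.446]
contact_force: [0.8, 0.2, -0.4]
opening: 0.052
```

Run:
```python
from h import *
o=monitor.observe();print(o['time'],o['tool_pos'],o['tool_rot'],o['contact_force'],o['opening'])
s=snap('scene','sc2.png')[:,:,::-1];w=snap('wrist','w2.png')[:,:,::-1]
t=snap('top','top3.png')[:,:,::-1]
A=cv2.resize(s[90:240,90:290],(800,600),interpolation=2)
A[:192,:256]=cv2.resize(w,(256,192))
A[:192,544:]=cv2.resize(t[110:230,90:250],(256,192))
cv2.imwrite('pics/v6.png',A)
x,y,z=o['tool_pos']
for d in (.039,-.041): p=proj('sc2.png',(x,y,z+d)); print('axis',d,p,(p-[90,90])*4)
for h in (.09,.15): p=proj('sc2.png',(.5815,.091,h)); print('drum',p,(p-[90,90])*4)
```

```text
6.025 [0.58125603 0.09058644 0.22135796] [3.14142717e+00 8.74391429e-04 4.45754995e-01] [ 0.76748402  0.18823105 -0.41368751] 0.05201405297150909
axis 0.039 [169.65909886 143.76769889] [318.63639545 215.07079557]
axis -0.041 [173.92847433 177.81824777] [335.7138973  351.27299106]
drum [178.21813835 212.32291189] [352.87255341 489.29164757]
drum [175.26293473 189.89622548] [341.05173893 399.58490194]
```

View pics/v6.png

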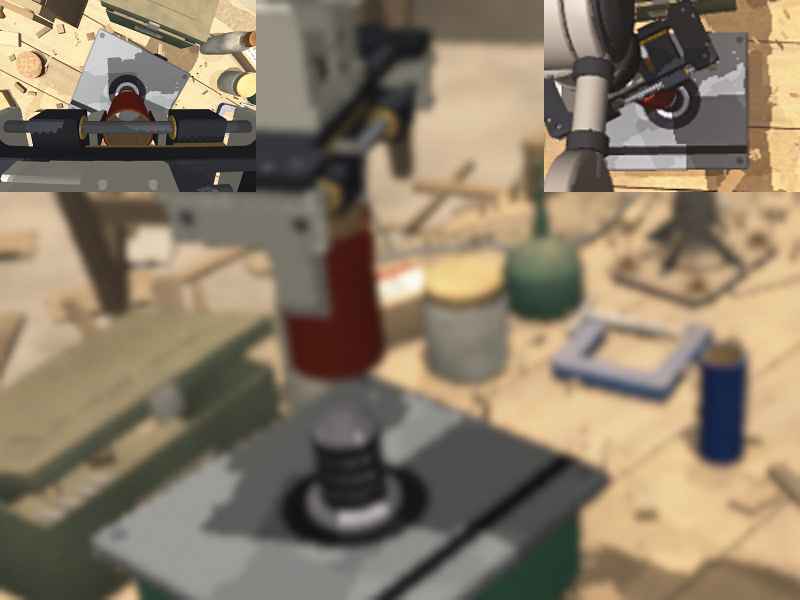

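The sleeve's lower end is centred at column 334 (predicted 336) and the drum at about 348 (predicted 347.5), so they line up in this view. The blue sleeve still stands at (722,405). I'll lower slowly, watching the force.

>>> move_arm --deltas '[{"x":0,"y":0,"z":0.008,"wx":0,"wy":0,"wz":0,"hand":0.4},{"x":0,"y":0,"z":0.016,"wx":0,"wy":0,"wz":0,"hand":0.4},{"x":0,"y":0,"z":0.024,"wx":0,"wy":0,"wz":0,"hand":0.4},{"x":0,"y":0,"z":0.032,"wx":0,"wy":0,"wz":0,"hand":0.4},{"x":0,"y":0,"z":0.04,"wx":0,"wy":0,"wz":0,"hand":0.4},{"x":0,"y":0,"z":0.044,"wx":0,"wy":0,"wz":0,"hand":0.4},{"x":0,"y":0,"z":0.048,"wx":0,"wy":0,"wz":0,"hand":0.4},{"x":0,"y":0,"z":0.05,"wx":0,"wy":0,"wz":0,"hand":0.4}]'

```text
time: 7.18
tool_pos: [0.5815, 0.0917, 0.1716]
tool_rot: [3.142, -0.0, 0.447]
contact_force: [0.9, -0.0, -0.2]
opening: 0.0519
```

Run:
```python
from h import *
o=monitor.observe();print(o['time'],o['tool_pos'],o['contact_force'],o['torque'],o['opening'])
s=snap('scene','sc3.png')[:,:,::-1];w=snap('wrist','w3.png')[:,:,::-1]
A=np.hstack([cv2.resize(s[130:230,130:220],(400,444),interpolation=2),cv2.resize(w[150:261,210:310],(400,444),interpolation=2)])
cv2.imwrite('pics/v7.png',A)
x,y,z=o['tool_pos']
a=np.linspace(0,6.28,25)
P=[proj('w3.png',(.5815+.026*np.cos(t),.091+.026*np.sin(t),.09)) for t in a]; print('collar pred wrist top', (min(P,key=lambda p:p[1])-[210,150])*4)
```

```text
7.175 [0.58147725 0.09172264 0.17155574] [ 0.89831404 -0.0462412  -0.1744115 ] [-0.00502089  0.02511411  0.01016102] 0.05190177653807257
collar pred wrist top [170.77662806  90.9738661 ]
```

View pics/v7.png

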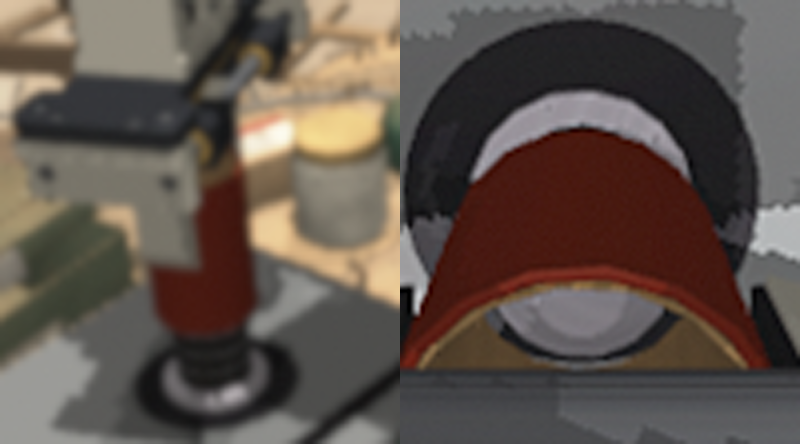

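The nose is inside the bore, the force is near zero, and the collar edge in the wrist view is on its predicted row (91). I'll continue down the drum.

>>> move_arm --deltas '[{"x":0,"y":0,"z":0.006,"wx":0,"wy":0,"wz":0,"hand":0.4},{"x":0,"y":0,"z":0.012,"wx":0,"wy":0,"wz":0,"hand":0.4},{"x":0,"y":0,"z":0.018,"wx":0,"wy":0,"wz":0,"hand":0.4},{"x":0,"y":0,"z":0.024,"wx":0,"wy":0,"wz":0,"hand":0.4},{"x":0,"y":0,"z":0.03,"wx":0,"wy":0,"wz":0,"hand":0.4},{"x":0,"y":0,"z":0.035,"wx":0,"wy":0,"wz":0,"hand":0.4},{"x":0,"y":0,"z":0.037,"wx":0,"wy":0,"wz":0,"hand":0.4},{"x":0,"y":0,"z":0.038,"wx":0,"wy":0,"wz":0,"hand":0.4}]'

```text
time: 8.28
tool_pos: [0.5815, 0.0917, 0.1337]
tool_rot: [3.141, -0.0, 0.447]
contact_force: [0.7, 0.5, -1.1]
opening: 0.0523
```

>>> move_arm --deltas '[{"x":0,"y":0,"z":0.001,"wx":0,"wy":0,"wz":0,"hand":0.4},{"x":0,"y":0,"z":0.002,"wx":0,"wy":0,"wz":0,"hand":0.4},{"x":0,"y":0,"z":0.003,"wx":0,"wy":0,"wz":0,"hand":0.4},{"x":0,"y":0,"z":0.003,"wx":0,"wy":0,"wz":0,"hand":0.4}]'

```text
time: 8.78
tool_pos: [0.5817, 0.0918, 0.1318]
tool_rot: [3.141, -0.001, 0.447]
contact_force: [-1.4, 0.1, 6.3]
opening: 0.0519
```

Contact force is 6 N upward at TCP z 0.132, which is exactly the grasp height plus 90 mm, so the sleeve is on the collar. Release and retreat straight up.

>>> move_arm --deltas '[{"x":0,"y":0,"z":-0.001,"wx":0,"wy":0,"wz":0,"hand":0.6},{"x":0,"y":0,"z":-0.001,"wx":0,"wy":0,"wz":0,"hand":0.7},{"x":0,"y":0,"z":-0.001,"wx":0,"wy":0,"wz":0,"hand":0.8},{"x":0,"y":0,"z":-0.001,"wx":0,"wy":0,"wz":0,"hand":0.9},{"x":0,"y":0,"z":-0.001,"wx":0,"wy":0,"wz":0,"hand":0.9},{"x":0,"y":0,"z":-0.001,"wx":0,"wy":0,"wz":0,"hand":0.9}]'

```text
time: 9.52
tool_pos: [0.5815, 0.0917, 0.1316]
tool_rot: [3.142, 0.0, 0.447]
contact_force: [-0.5, 0.1, -0.8]
opening: 0.0826
```

>>> move_arm --deltas '[{"x":0,"y":0,"z":-0.01,"wx":0,"wy":0,"wz":0,"hand":0.9},{"x":0,"y":0,"z":-0.03,"wx":0,"wy":0,"wz":0,"hand":0.9},{"x":0,"y":0,"z":-0.055,"wx":0,"wy":0,"wz":0,"hand":0.9},{"x":0,"y":0,"z":-0.08,"wx":0,"wy":0,"wz":0,"hand":0.9},{"x":0,"y":0,"z":-0.1,"wx":0,"wy":0,"wz":0,"hand":0.9},{"x":0,"y":0,"z":-0.11,"wx":0,"wy":0,"wz":0,"hand":0.9},{"x":0,"y":0,"z":-0.11,"wx":0,"wy":0,"wz":0,"hand":0.9}]'

```text
time: 10.4
tool_pos: [0.5817, 0.0917, 0.2424]
tool_rot: [3.141, -0.001, 0.447]
contact_force: [0.6, -1.4, -0.2]
opening: 0.0827
```

Run:
```python
from h import *
o=monitor.observe();print(o['time'],o['tool_pos'],o['contact_force'],o['opening'])
s=snap('scene','sc4.png')[:,:,::-1];w=snap('wrist','w4.png')[:,:,::-1]
A=np.hstack([cv2.resize(s[90:230,130:310],(514,400),interpolation=2),cv2.resize(w[120:260,180:280],(286,400),interpolation=2)])
cv2.imwrite('pics/v8.png',A)
for h in (.09,.17): print((proj('sc4.png',(.5815,.091,h))-[130,90])*2.857)
```

```text
10.4 [0.58170641 0.09171117 0.24238845] [ 0.60464082 -1.37871493 -0.22255605] 0.08268951641283286
[137.75922127 349.47655927]
[126.40355192 262.91481069]
```

View pics/v8.png

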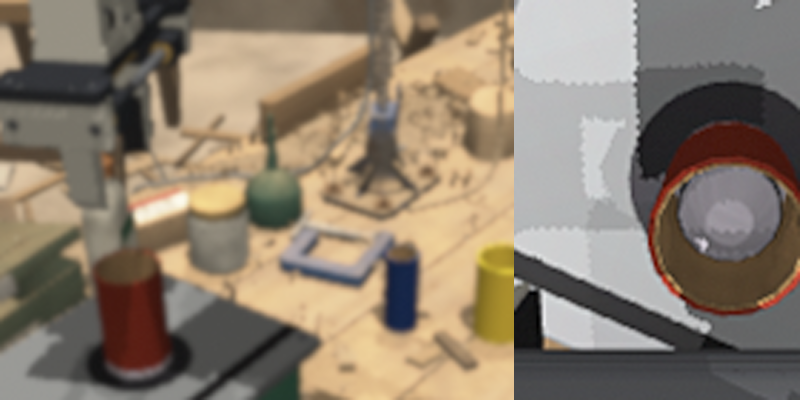

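The sleeve stands on the collar with its top rim at (127,265), against a predicted (126,263). The drum is inside the bore, the gripper is clear above, and blue and yellow are still standing. Handing in.

```bash
python3 -c "
from cell import robot; print(robot.hand_in())"
```

```text
the job is handed in; nothing more can be done
None
```

I put the rust-red sleeve over the sander's drum, lowered it slowly onto the collar, let go and backed the gripper straight up. I handed the job in at about 10.5 s on the robot's clock; the hand-in reports no verdict.

- **Seating:** the arm met about 6 N upward force at TCP height 0.132 m. That is 90 mm above the grasp height, so the sleeve's lower end is on the collar.
- **After release:** the last pictures show the sleeve upright on the collar. Its top rim is about 1 mm from where it should be, and the drum is inside the bore.
- **Clearance:** the gripper is clear above the sleeve, and the force reads near zero.
- **Other sleeves:** blue and yellow look untouched and upright. I judged this by eye and did not measure blue's position again.

The first move call was refused because its rows lacked keys, so nothing moved and one picture was spent on the start pose. The scene and top cameras differed by about 2–8 mm on positions. I relied mainly on the top view, and close-up checks before the grasp and during lowering agreed with it to about 2 mm. No other checks failed.

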